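# Refit the sprung carrying bar of the kindling caddy

## Task

Put the dark walnut carrying bar with the sprung brass end back on the kindling caddy: press its brass end against the tall blue end plate so that the spring gives way, lower the bar level between the two plates, and let it spring back so that the brass end lies in the open-topped cup and the steel pin sits fully home in the round cup. Let go and leave it at rest there. The pale old bar without a spring does not fit: leave it where it lies.

Things in the scene. Friction and masses are not known exactly. Their poses are not given: they have to be found in the camera images.
- bar_mid (a point): Centre of the loose walnut bar lying on the table (0.2 kg; grip 34 mm square, 90 mm long, centred here 17 mm up; turned ends to 80 mm each way, up to 31 mm thick). x axis: along it to the sprung end. Metal ends 12 mm thick, round-tipped, slippery: rigid steel pin to 100 mm at -x; brass plunger to 130 mm at +x when free, pushes in up to 32 mm (2.3 N to start, 7 N full).
- open_cup (a point): On the fixed caddy's tall plate's inner face, 152 mm up, at its open-topped cup. z up; y along the caddy, out through this plate (70 mm wide, top 235 mm up). Dark cup stands 14 mm in from the plate: 28 mm wide, floor 146 mm up, flaring from 176 to about 50 mm wide at 200 mm up; flat plate above. Fitted, bar lies along y, its centre 125 mm from here (at -y), level, plunger in 5 mm.
- round_cup (a point): Centre of the mouth of the round cup on the caddy's short plate (top 190 mm up), 160 mm up, facing the open cup 213 mm away; axes as at the open cup. Bore 28 mm, 12 mm deep towards -y, outside 38 mm. The bar passes its rim only with the plunger pressed in 17 mm or more. Fitted, the pin rests on the bore's underside, end at its bottom. Tray between plates: 150 mm wide, 90 mm high.
- spare_mid (a point): Centre of the bar that is not wanted: loose, pale wood, same shape (34 mm square grip, 186 mm overall), plain wooden stubs at both ends, no metal, no spring; x axis along it, lying on the table. It and the walnut bar lie in either of two places, nearer to or farther from the robot.
Things that resemble listed ones, but are neither listed nor needed, are in the scene too. Of the things that look like the part that bears bar_mid, the smallest one is meant.

How it is judged (in metres and radians):
At the end, for the whole second after the job is handed in: The walnut bar rests in both cups, steel pin in the round one, brass end in the open one: centre within 12 mm sideways, 6 mm lengthwise and -10 to +14 mm in height of its fitted place, in line within 10 degrees, released and at rest. (The pale bar stays within 40 mm of where it lay.) (x of bar_mid in the frame of open_cup between -0.012 and 0.012 m and y of bar_mid in the frame of open_cup between -0.131 and -0.119 m and z of bar_mid in the frame of open_cup between -0.01 and 0.014 m and angle between the x axis of bar_mid and the y axis of open_cup, either way round below 0.175 rad and linear speed of bar below 0.03 m/s); the robot touches nothing.
It fails at once if the pale bar is moved by more than 40 mm (distance of spare_mid from where it was at the start of the episode above 0.04 m).
It also fails if it takes over 42 s, if anything falls off the work surface, if the arm or the gripper's body presses on something with over 40 N, if the wrist force passes 120 N, or if a joint passes its speed limit or range.

## Robot

A 6-joint arm with a two-finger parallel gripper is mounted at the origin on the work surface. World frame = base frame: x ahead of the robot, y to its left, z up, the work surface at z = 0. Lengths are in mm, angles in rad, forces in N, time in s.
With the tool pointing down it reaches from about 275 to 775 mm from the base axis. Payload 14.6 kg.
Tool frame: the origin (TCP) lies midway between the tips of the shut fingers; the grasp point (between the pads) lies bot.tcp_to_grasp behind it (bot.tcp_to_grasp is the distance from the TCP to the grasp point, in mm); x points along the fingers, z is the direction in which the jaws open and shut, and the axes are right-handed (so a half turn about x gives the same grasp; the last joint's range is limited). The gripper opens to 85 mm and grips with 20 to 120 N. Pads are 22 mm wide; open, the fingers measure 114 mm over their backs; the gripper's body (76 mm by 85 mm) begins 54 mm behind the grasp point. The pads swing forward as they close: fully open they stand 13 mm farther back than shut.
Start: joints at [-1.492, 0.263, -0.048, 1.259, 0, 1.415], TCP at [121.623, -510.721, 231.278] pointing down, gripper open.
Joint ranges: [-2.65, 2.65], [-0.89, 1.7], [-1.18, 1.37], [-2.13, 2.11], [-1.35, 1.29], [-3.14, 3.14]. Speed limits (rad/s): [1.89, 1.89, 2.57, 2.79, 3.14, 3.14].

## Interface

Orientations are given as a rotation vector (axis times angle).
In Python, from plant import bot gives the robot as it stands.
- The arm moves only by the tool move_arm, never from a script. Its argument "motion" is a list of rows, each a list of 6 numbers: the shift along the tool's x, y, z each as a share of 25 cm, from -1 to 1, then the turn, a rotation vector about the tool's x, y, z each as a share of pi rad, from -1 to 1. A call has 1 to 20 rows; each row shifts and turns the commanded pose from where the row before left it, along the tool's axes as they then stand; what a row does not reach is not made up. A row lasts 1/10 s, in which the tool goes at most 50 mm and 8.59 degrees, less where a joint would pass 70% of its speed; a pose out of reach is approached as far as the arm can. A call with a number of a shift or a turn outside -1 to 1 is refused whole. A call with a gripper value outside its range is refused whole. "gripper" is the opening, from -1 (shut) to 1 (fully open), so that 0 is half open, set as the call begins (left out, the last holds). The fingers move at their own pace and stop on an object; "squeeze" is the grip in N (left out, the last holds). Time passes only in rows, so rows that do not move let the fingers close. It gives the time, the measured TCP pose, the force and the opening at its end, in the units of the state.
- bot.get_obs(): the state, without advancing time (a new reading comes with each control period).
- bot.capture(name): name is "scene" or "top" or "wrist"; returns the picture (384x512x3 uint8, red, green, blue); there is no depth.
- bot.camera_info(name): a dict with "fx", "fy", "cx", "cy" (pixels), "pose" (4x4, takes a point from camera to world coordinates). Camera axes: x right, y down, z forward; pixel columns grow to the right and rows downward; lengths in mm; the calibration is good to about 2 mm. A picture is of the moment at which its call begins: read the wrist's pose just before it. camera_info takes no time and is no camera call; for the wrist camera it gives the pose at the moment of the call.
- bot.finish_job(): hands the job in, once; it reports no verdict.
Trained networks look in the newest picture that a camera, given by its name, has taken for a name from the list of things; names that differ only in an ending like _2 or _b are one class to them, and where a whole thing is asked for, a point or a joint stands for the part that bears it (a point fixed in the world has none). Each returns a list of dicts, best first, with "conf" (0 to 1); they miss things now and then, are a little off and sometimes report something else, mostly with a low value. They report only what shows in the picture. A call takes as long as a camera call. They do not tell look-alikes from the thing itself.
- bot.search_frame(query, camera): "box" ([centre column, centre row, width, height] in pixels, round what is visible of it).
- bot.silhouettes(query, camera): "region" (384x512 bool, what is visible of it) and "box" ([centre column, centre row, width, height] in pixels, round what is visible of it).
- bot.tip_of(query, camera): "centre" ([column, row] in pixels: a listed point, or the origin of a listed thing).
The state is a dict: "time_s": time; "joint_pos": joint angles; "dq": joint speeds; "joint_efforts": joint torques, N m; "ee_pos": TCP position; "tcp_rot": TCP orientation; "force": force on the tool from outside, world axes, zero at the start; "moment": the same for the moment, N m; "opening": finger opening in mm.
Only numpy, scipy, OpenCV 4.12 (cv2) and the standard library are available. Lean on these libraries where they do the work, as an engineer would, in place of code of your own. Each camera call takes 0.05 s, during which the arm holds its last target. There are 200 camera calls.

## Working session

There is one attempt and no reset: what is moved stays moved. The work goes in short steps, Python scripts to look and compute and a tool call to move; the robot and the scene stay as the last step left them, time stands still between calls to the robot, and variables do not carry over. Pictures are saved under pics/ and viewed, about 8 in all and at most 12, crops included, and the job is handed in when it is done.

Besides the shell and the picture viewer there is one more tool, called after "Call:" by a JSON object that holds its "method" and its "body". move_arm: Moves the arm, as the interface text tells. Shift numbers are shares of 25 cm and turn numbers shares of pi rad, none past 1 either way. Its arguments: {"type":"object","properties":{"motion":{"type":"array","items":{"type":"array","items":{"type":"number"}}},"gripper":{"type":"number"},"squeeze":{"type":"number"}},"required":["motion"]}

```bash
mkdir -p pics; ls; cat > h.py <<'E'
import numpy as np, cv2
from scipy.spatial.transform import Rotation as R
from plant import bot
def K(c): 
    i=bot.camera_info(c); return i,np.array(i['pose'])
def ray(c,px):
    i,P=K(c); d=P[:3,:3]@np.array([(px[0]-i['cx'])/i['fx'],(px[1]-i['cy'])/i['fy'],1]); return P[:3,3],d
def atz(c,px,z):
    o,d=ray(c,px); return o+d*(z-o[2])/d[2]
def tri(*obs):
    A=np.zeros((3,3));b=np.zeros(3)
    for c,px in obs:
        o,d=ray(c,px); d=d/np.linalg.norm(d); M=np.eye(3)-np.outer(d,d); A+=M;b+=M@o
    p=np.linalg.solve(A,b); return p
def proj(c,p):
    i,P=K(c); q=P[:3,:3].T@(np.array(p)-P[:3,3]); return np.array([i['cx']+i['fx']*q[0]/q[2],i['cy']+i['fy']*q[1]/q[2]])
E
python3 - <<'E'
from h import *
np.set_printoptions(precision=1,suppress=True)
ims=[]
for c in ['scene','top']:
    im=bot.capture(c); ims.append(im[:,:,::-1])
    print(c,K(c)[1][:3,3],K(c)[1][:3,2])
    for q in ['bar_mid','spare_mid','open_cup','round_cup']:
        print(q,[(np.array(d['centre']),round(d['conf'],2)) for d in bot.tip_of(q,c)])
    for q in ['bar_mid','spare_mid']:
        print(q,[(np.array(d['box']),round(d['conf'],2)) for d in bot.search_frame(q,c)])
for n,i in zip(['scene','top'],ims): cv2.imwrite(f'pics/{n}0.png',cv2.resize(i,(800,600)))
print(bot.get_obs(),bot.tcp_to_grasp)
E
```

```text
pics
scene [1300.9   10.6 1237.8] [-0.6  0.  -0.8]
bar_mid [(array([159.6, 160.8]), 0.94), (array([178.5, 260.8]), 0.89), (array([338.3, 174.9]), 0.57)]
spare_mid [(array([174.9, 218.1]), 0.62)]
open_cup [(array([375.9, 225. ]), 0.89)]
round_cup [(array([299.7, 218.4]), 0.93)]
bar_mid [(array([185.6, 263.1,  80.4,  20.1]), 0.96), (array([163.5, 157.1,  69.6,  49.9]), 0.73), (array([332.6, 172.8,  89.1,  21.7]), 0.6)]
spare_mid [(array([177.2, 218.9,  61.5,  18.6]), 0.68)]
top [ 350.6    1.7 1251.2] [ 0.1 -0.  -1. ]
bar_mid [(array([171.1, 258.7]), 0.85), (array([327.3, 142.9]), 0.68), (array([373.4, 274.1]), 0.67)]
spare_mid [(array([339.6, 197.3]), 0.59)]
open_cup [(array([141.5, 148.1]), 0.93)]
round_cup [(array([215. , 156.8]), 0.58)]
bar_mid [(array([170.4, 259.5,  86.8,  22.7]), 0.86), (array([387.2, 250.2,  24.3,  24.2]), 0.68)]
spare_mid [(array([340.8, 193.4,  56.6,  16.2]), 0.78)]
{'time_s': 0.7, 'joint_pos': array([-1.5,  0.3, -0. ,  1.3, -0. ,  1.4]), 'dq': array([ 0.,  0.,  0.,  0.,  0., -0.]), 'joint_efforts': array([ -0. , -63.7,  38.5,   0. ,  -0. ,  -0. ]), 'ee_pos': array([ 121.6, -510.7,  231.3]), 'tcp_rot': array([ 1. ,  1.3, -1. ]), 'force': array([-0.1,  0.6,  0.4]), 'moment': array([ 0., -0.,  0.]), 'opening': 85.6073424697157} 18.700000000000003
```

View pics/scene0.png

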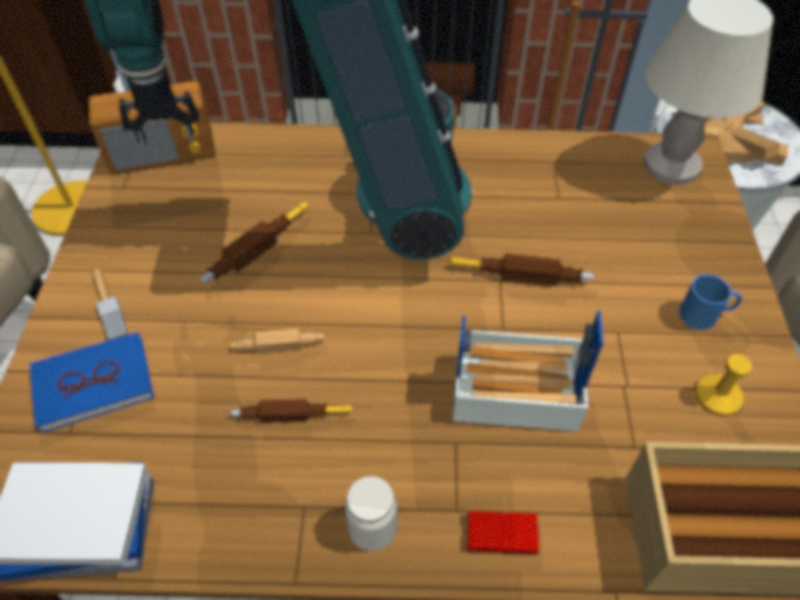

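View pics/top0.png

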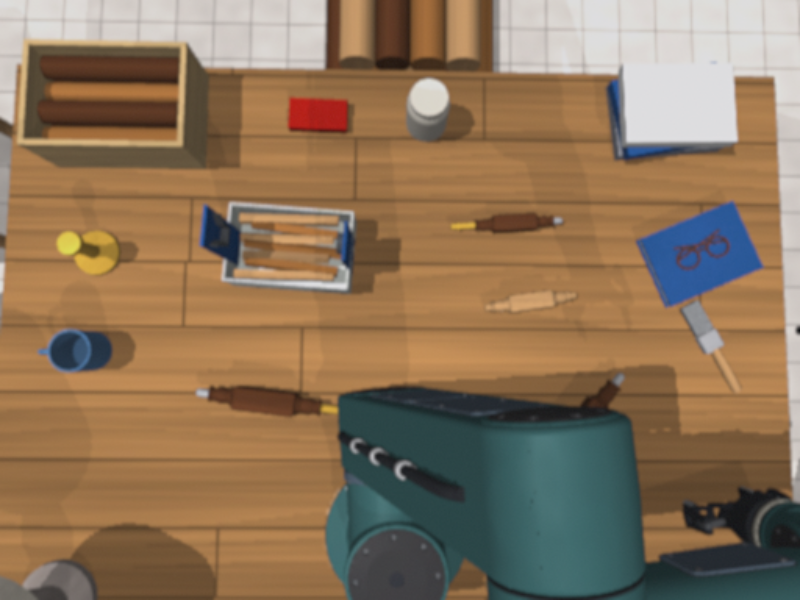

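The bars show as follows in the 800x600 pictures. Bar B is the smallest walnut bar, at scene (285,410) and top (512,222), with brass to the left in top (+y). The larger walnut look-alikes are at scene (254,245) and (530,268). The pale bar is at top (532,301). The caddy's tall plate is on the +y side (top 220,235) and its short plate is at top (347,250).

```bash
python3 - <<'E'
from h import *
np.set_printoptions(precision=1,suppress=True)
s=1/1.5625
T=lambda u,v:(u*s,v*s)
for n,a,b in [('B top',(452,226),(563,220)),('C top',(197,393),(340,409))]:
    p,q=atz('top',T(*a),17),atz('top',T(*b),17); print(n,p,q,np.linalg.norm(p-q))
for n,a,b in [('B sc',(351,409),(231,412)),('A sc',(306,207),(204,278)),('C sc',(452,262),(592,277)),('spare sc',(230,347),(324,337))]:
    p,q=atz('scene',T(*a),17),atz('scene',T(*b),17); print(n,p,q,np.linalg.norm(p-q))
print('B mid',atz('top',T(514,222),25),atz('scene',T(285,409),25), 'spare',atz('top',(339.6,197.3),17),atz('scene',(174.9,218.1),17))
o=tri(('top',(141.5,148.1)),('scene',(375.9,225.)));r=tri(('top',(215,156.8)),('scene',(299.7,218.4)))
print('open',o,'round',r,np.linalg.norm(o-r))
for c,px,p in [('top',(141.5,148.1),o),('scene',(375.9,225),o),('top',(215,156.8),r),('scene',(299.7,218.4),r)]: print(proj(c,p)-px)
# plate tops: tall plate top edge
for n,pp in dict(tallA=((203,207),(600,314)),).items(): print(n,tri(('top',T(*pp[0])),('scene',T(*pp[1]))))
i,P=K('wrist'); print('wrist cam',P[:3]); ob=bot.get_obs(); print(ob['ee_pos'],R.from_rotvec(ob['tcp_rot']).as_matrix())
E
```

```text
B top [ 612.  -109.3   17. ] [ 626.9 -337.    17. ] 228.25008511611813
C top [272.3 395.2  17. ] [242.1 112.9  17. ] 283.9149639126629
B sc [ 616.3 -106.3   17. ] [ 629.  -331.7   17. ] 225.7689113342903
A sc [  82.2 -251.3   17. ] [ 304.7 -446.7   17. ] 296.1211277324622
C sc [241.5  89.5  17. ] [274.8 395.   17. ] 307.2712609151208
spare sc [ 481.9 -359.4   17. ] [ 451.8 -173.4   17. ] 188.46533152464949
B mid [ 619.9 -234.7   25. ] [ 624.2 -229.5   25. ] spare [ 445.  -268.5   17. ] [ 464.2 -274.9   17. ]
open [568.  318.4 158.7] round [546.6 110.4 151.5] 209.2117149285116
[-0.5 -0. ]
[-0.4  0.1]
[0.8 0. ]
[ 0.8 -0. ]
tallA [581.2 311.1 287.7]
wrist cam [[   0.2   -0.9   -0.3  195.6]
 [  -1.    -0.2   -0.1 -493.3]
 [   0.     0.3   -1.   373.7]]
[ 121.6 -510.7  231.3] [[-0.   1.   0.2]
 [-0.   0.2 -1. ]
 [-1.  -0.  -0. ]]
```

Bar B measures about 228 mm against 230 mm expected, so it is the one meant. The other two are near 290 mm. Next I turn the tool in line with the bar and move above it.

```bash
cat >> h.py <<'E'
def goto(pos,ydir,n=None):
    """tool down, tool y along ydir (world xy); prints shift (after turning) and turn in shares"""
    ob=bot.get_obs(); R0=R.from_rotvec(ob['tcp_rot']).as_matrix()
    y=np.array([*ydir,0.]);y/=np.linalg.norm(y); x=np.array([0,0,-1.]); R1=np.c_[x,y,np.cross(x,y)]
    rv=R.from_matrix(R0.T@R1).as_rotvec()/np.pi; d=np.array(pos)-ob['ee_pos']
    np.set_printoptions(precision=4,suppress=True)
    print('turn shares',rv,'deg',np.linalg.norm(rv)*180); print('shift shares after turn',R1.T@d/250,' before turn',R0.T@d/250)
E
python3 -c "
from h import *
goto([622,-235,200],[-.063,.998])"
```

```text
turn shares [-0.4456 -0.      0.    ] deg 80.21415708971115
shift shares after turn [0.1251 0.9747 2.0671]  before turn [ 0.125   2.2026 -0.6091]
```

Call:
{"method": "move_arm", "body": {"motion": [[0,0,0,-0.0446,0,0],[0,0,0,-0.0446,0,0],[0,0,0,-0.0446,0,0],[0,0,0,-0.0446,0,0],[0,0,0,-0.0446,0,0],[0,0,0,-0.0446,0,0],[0,0,0,-0.0446,0,0],[0,0,0,-0.0446,0,0],[0,0,0,-0.0446,0,0],[0,0,0,-0.0446,0,0]], "gripper": 1}}

```text
time_s: 1.7
ee_pos: [121.6, -510.7, 231.3]
tcp_rot: [-0.055, 1.57, 0.055]
force: [-0.6, 0.4, 0.8]
opening: 85.5
```

Call:
{"method": "move_arm", "body": {"motion": [[0.0104,0.0812,0.1723,0,0,0],[0.0104,0.0812,0.1723,0,0,0],[0.0104,0.0812,0.1723,0,0,0],[0.0104,0.0812,0.1723,0,0,0],[0.0104,0.0812,0.1723,0,0,0],[0.0104,0.0812,0.1723,0,0,0],[0.0104,0.0812,0.1723,0,0,0],[0.0104,0.0812,0.1723,0,0,0],[0.0104,0.0812,0.1723,0,0,0],[0.0104,0.0812,0.1723,0,0,0],[0.0104,0.0812,0.1723,0,0,0],[0.0104,0.0812,0.1723,0,0,0],[0,0,0,0,0,0],[0,0,0,0,0,0]]}}

```text
time_s: 3.1
ee_pos: [622.3, -233.8, 199.4]
tcp_rot: [-0.052, 1.571, 0.052]
force: [-0.5, -0.3, 0.3]
opening: 85.2
```

```bash
python3 - <<'E'
from h import *
np.set_printoptions(precision=1,suppress=True)
ob=bot.get_obs(); print(ob['time_s'],ob['ee_pos'],R.from_rotvec(ob['tcp_rot']).as_matrix())
im=bot.capture('wrist'); cv2.imwrite('pics/w1.png',im[:,:,::-1])
for d in bot.tip_of('bar_mid','wrist'): print(d['centre'],d['conf'],atz('wrist',d['centre'],17))
for d in bot.silhouettes('bar_mid','wrist'):
    m=np.argwhere(d['region'])[:,::-1].astype(np.float32); (c,s,a)=cv2.minAreaRect(m); P=np.array([atz('wrist',q,17) for q in cv2.boxPoints((c,s,a))])
    print(d['conf'],c,s,a,P)
E
```

```text
3.1 [ 622.3 -233.8  199.4] [[-0.  -0.1  1. ]
 [ 0.   1.   0.1]
 [-1.   0.  -0. ]]
```

View pics/w1.png

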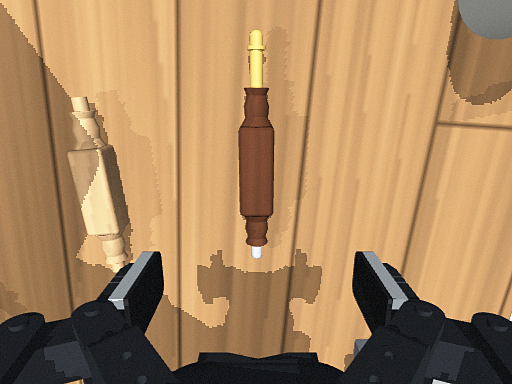

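The wrist view shows the walnut bar upright: brass tip (257,30), pin tip (257,258), grip roughly rows 126–216. The pale bar is at the left. The networks found nothing in this view, so I use these pixels.

```bash
python3 - <<'E'
from h import *
a,b=atz('wrist',(257,30),17),atz('wrist',(257,258),17); print(a,b,np.linalg.norm(a-b))
g=[atz('wrist',(257,126),34),atz('wrist',(256.5,216),34)]; print('grip top',g,np.mean(g,0))
u=(a-b)/np.linalg.norm(a-b); c=b+100*u; print(c,u)
goto([*c[:2],3],u[:2])
E
```

```text
[ 612.71581459 -106.13586245   17.        ] [ 627.05436375 -335.94745513   17.        ] 230.25846807706284
grip top [array([ 617.96943013, -189.82345873,   34.        ]), array([ 623.05106484, -279.40543886,   34.        ])] [ 620.51024748 -234.61444879   34.        ]
[ 620.82720986 -236.14153068   17.        ] [-0.06227154  0.99805924  0.        ]
turn shares [0.0003 0.     0.0001] deg 0.048524292095789796
shift shares after turn [ 0.7896 -0.0039 -0.0013]  before turn [ 0.7896 -0.0037 -0.0014]
```

Call:
{"method": "move_arm", "body": {"motion": [[0.18,-0.004,-0.0014,0,0,0],[0.18,0,0,0,0,0],[0.18,0,0,0,0,0],[0.15,0,0,0,0,0],[0.07,0,0,0,0,0],[0.028,0,0,0,0,0],[0,0,0,0,0,0]]}}

```text
time_s: 3.95
ee_pos: [620.9, -236.1, 3.2]
tcp_rot: [-0.049, 1.571, 0.05]
force: [0.5, -0.0, 0.5]
opening: 85.4
```

Call:
{"method": "move_arm", "body": {"motion": [[0,0,0,0,0,0],[0,0,0,0,0,0],[0,0,0,0,0,0],[0,0,0,0,0,0],[0,0,0,0,0,0],[0,0,0,0,0,0],[0,0,0,0,0,0],[0,0,0,0,0,0]], "gripper": -1, "squeeze": 80}}

```text
time_s: 4.75
ee_pos: [622.1, -235.7, 4.1]
tcp_rot: [-0.051, 1.569, 0.05]
force: [-0.7, 0.4, 8.7]
opening: 33.3
```

```bash
python3 -c "
from h import *
goto([617,188,300],[.1025,.995])"
```

```text
turn shares [0.0531 0.0004 0.0002] deg 9.562561596391973
shift shares after turn [-1.1837  1.684  -0.1939]  before turn [-1.185   1.6918  0.0901]
```

Lift first (before the turn axes), then travel and turn.

Call:
{"method": "move_arm", "body": {"motion": [[-0.08,0,0,0,0,0],[-0.16,0,0,0,0,0],[-0.18,0,0,0,0,0],[-0.18,0,0,0,0,0],[-0.13,0.12,0,0,0,0],[-0.1,0.17,0,0,0,0],[-0.1,0.17,0.01,0,0,0],[-0.1,0.17,0.01,0,0,0],[-0.1,0.17,0.01,0,0,0],[-0.055,0.18,0.01,0,0,0],[0,0.18,0.01,0,0,0],[0,0.18,0.01,0,0,0],[0,0.18,0.01,0,0,0],[0,0.12,0.01,0,0,0],[0,0.052,0.01,0,0,0],[0,0,0,0.0265,0,0],[0,0,0,0.0265,0,0],[0,0,0,0,0,0],[0,0,0,0,0,0]]}}

```text
time_s: 6.65
ee_pos: [617.0, 187.5, 299.3]
tcp_rot: [0.079, 1.569, -0.079]
force: [0.0, 0.2, -2.5]
opening: 32.6
```

```bash
python3 - <<'E'
from h import *
np.set_printoptions(precision=1,suppress=True)
ob=bot.get_obs(); print(ob['time_s'],ob['ee_pos'],ob['force'],ob['opening'],R.from_rotvec(ob['tcp_rot']).as_matrix())
im=bot.capture('wrist'); cv2.imwrite('pics/w2.png',im[:,:,::-1]); np.save('w2pose.npy',K('wrist')[1])
for q,z in [('open_cup',152),('round_cup',160),('bar_mid',313)]:
  for d in bot.tip_of(q,'wrist'): print(q,d['centre'],d['conf'],atz('wrist',d['centre'],z))
E
```

```text
6.65 [617.  187.5 299.3] [ 0.   0.2 -2.5] 32.61844134192946 [[-0.   0.1  1. ]
 [-0.   1.  -0.1]
 [-1.  -0.  -0. ]]
open_cup [174.6, 19.9] 0.92 [564.6 324.4 152. ]
round_cup [195.7, 263.3] 0.76 [549.2 111.4 160. ]
bar_mid [256.5, 266.1] 0.77 [617.  189.6 313. ]
```

View pics/w2.png

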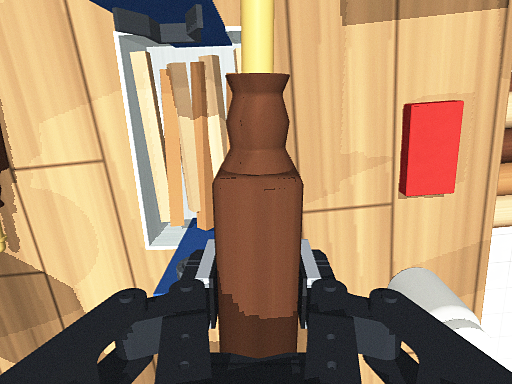

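```bash
python3 - <<'E'
from h import *
np.set_printoptions(precision=3,suppress=True)
def dirn(c,a,b,z):
    p,q=atz(c,a,z),atz(c,b,z); d=(p-q)[:2]; d/=np.linalg.norm(d); print(c,p,q,d)
dirn('wrist',(118,38),(148,247),90)
s=1/1.5625
dirn('top',(228*s,203*s),(354*s,212*s),90); dirn('top',(222*s,283*s),(350*s,291*s),90)
im=cv2.imread('pics/w2.png')
a=cv2.resize(im[0:80,80:280],None,fx=4,fy=4,interpolation=cv2.INTER_CUBIC);
b=cv2.resize(im[215:300,130:230],(800,280*85//40//3*1),interpolation=cv2.INTER_CUBIC)
cv2.imwrite('pics/w2c.png',np.vstack([a,b]))
print(b.shape)
E
```

```text
wrist [493.476 327.612  90.   ] [477.307 101.2    90.   ] [0.071 0.997]
top [636.659 325.561  90.   ] [621.818  85.276  90.   ] [0.062 0.998]
top [482.958 332.178  90.   ] [469.714  90.814  90.   ] [0.055 0.998]
(198, 800, 3)
```

View pics/w2c.png

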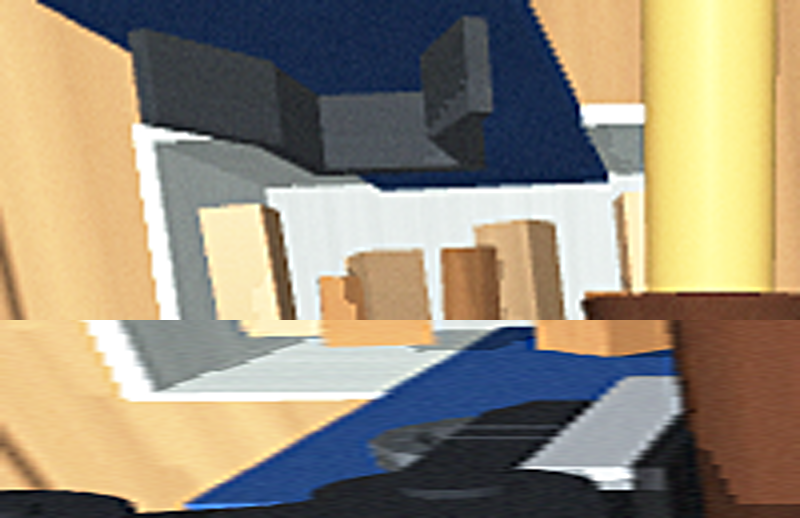

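```bash
python3 - <<'E'
from h import *
np.set_printoptions(precision=1,suppress=True)
for q in [(160,41),(191,40),(160,24),(186,23)]: print(atz('wrist',q,146))
print('horn tops',[atz('wrist',q,200) for q in [(80+130/4,30/4),(80+490/4,18/4)]])
# round cup from initial net + tray centre line at y=215 from top
u=np.array([.067,.9978]); 
print('tray mid top', (np.array([636.7,325.6])+[483,332.2]+[621.8,85.3]+[469.7,90.8])/4)
E
```

```text
[548.5 311.5 146. ]
[574.3 309.7 146. ]
[551.  324.1 146. ]
[572.2 322.6 146. ]
horn tops [array([535.2, 325.8, 200. ]), array([594.5, 321.5, 200. ])]
tray mid top [552.8 208.5]
```

```bash
python3 -c "
from h import *
goto([554.3,187.3,202],[.067,.9978])"
```

```text
turn shares [-0.011  0.     0.   ] deg 1.9752646519386892
shift shares after turn [ 0.3895 -0.0187 -0.2499]  before turn [ 0.3895 -0.0272 -0.2491]
```

Call:
{"method": "move_arm", "body": {"motion": [[0,-0.02,-0.08,-0.011,0,0],[0,-0.02,-0.1,0,0,0],[0,-0.01,-0.07,0,0,0],[0.08,0,0,0,0,0],[0.12,0,0,0,0,0],[0.12,0,0,0,0,0],[0.07,0,0,0,0,0],[0,0,0,0,0,0],[0,0,0,0,0,0],[0,0,0,0,0,0]]}}

```text
time_s: 7.85
ee_pos: [554.2, 180.6, 203.1]
tcp_rot: [0.053, 1.568, -0.053]
force: [0.1, 0.6, -2.3]
opening: 32.8
```

```bash
python3 - <<'E'
from h import *
np.set_printoptions(precision=1,suppress=True)
ob=bot.get_obs(); print(ob['time_s'],ob['ee_pos'],ob['force'])
im=bot.capture('wrist'); cv2.imwrite('pics/w3.png',im[:,:,::-1])
im=bot.capture('scene'); cv2.imwrite('pics/s3.png',cv2.resize(im[150:310,250:450,::-1],(800,640))[:600])
goto([554.3,187.3,202],[.067,.9978])
E
```

```text
7.85 [554.2 180.6 203.1] [ 0.1  0.6 -2.3]
turn shares [-0.0002  0.0005 -0.0001] deg 0.10839748888066948
shift shares after turn [ 0.0037  0.0268 -0.0011]  before turn [ 0.0037  0.0268 -0.0012]
```

View pics/w3.png

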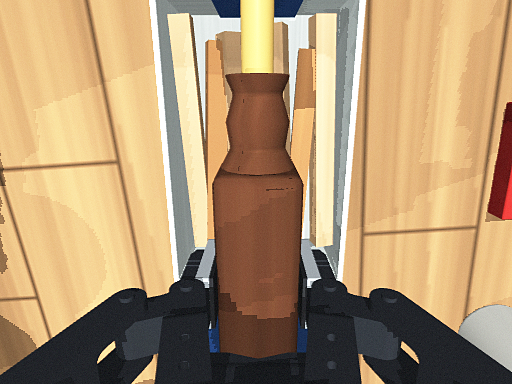

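View pics/s3.png

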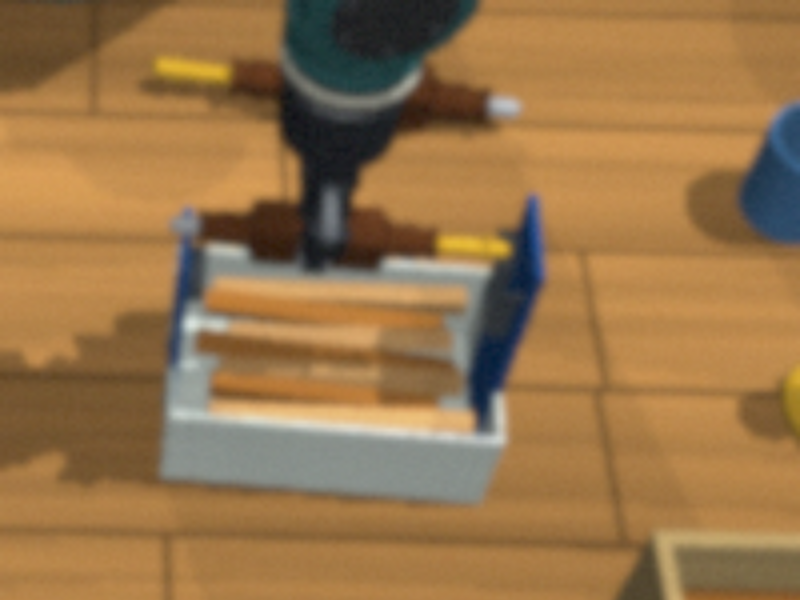

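The wrist view shows the bar centred over the tray to about 2–3 mm: tray edges at 157 and 365, bar at 257. In the scene crop the plunger is just short of the tall plate, above the cup, and the pin is above the short plate. I press now.

Call:
{"method": "move_arm", "body": {"motion": [[0,0.02,0.008,0,0,0],[0,0.02,0,0,0,0],[0,0.02,0,0,0,0],[0,0.02,0,0,0,0],[0,0.01,0,0,0,0],[0,0,0,0,0,0],[0,0,0,0,0,0]]}}

```text
time_s: 8.65
ee_pos: [557.1, 202.7, 201.8]
tcp_rot: [0.053, 1.57, -0.053]
force: [0.2, -4.2, -0.8]
opening: 32.7
```

Call:
{"method": "move_arm", "body": {"motion": [[0,0.02,0,0,0,0],[0,0.02,0,0,0,0],[0,0.008,0,0,0,0],[0,0,0,0,0,0],[0,0,0,0,0,0],[0,0,0,0,0,0]]}}

```text
time_s: 9.25
ee_pos: [557.9, 214.6, 201.8]
tcp_rot: [0.053, 1.57, -0.054]
force: [0.3, -4.7, -1.7]
opening: 33.2
```

```bash
python3 - <<'E'
from h import *
np.set_printoptions(precision=1,suppress=True)
ob=bot.get_obs(); print(ob['ee_pos'],ob['force'],ob['moment'])
im=bot.capture('scene'); cv2.imwrite('pics/s4.png',cv2.resize(im[180:280,270:410,::-1],(800,571),interpolation=cv2.INTER_CUBIC))
im=bot.capture('top'); cv2.imwrite('pics/t4.png',cv2.resize(im[110:210,110:250,::-1],(800,571),interpolation=cv2.INTER_CUBIC))
E
```

```text
[557.9 214.6 201.8] [ 0.3 -4.7 -1.7] [-1.  0. -0.]
```

View pics/s4.png

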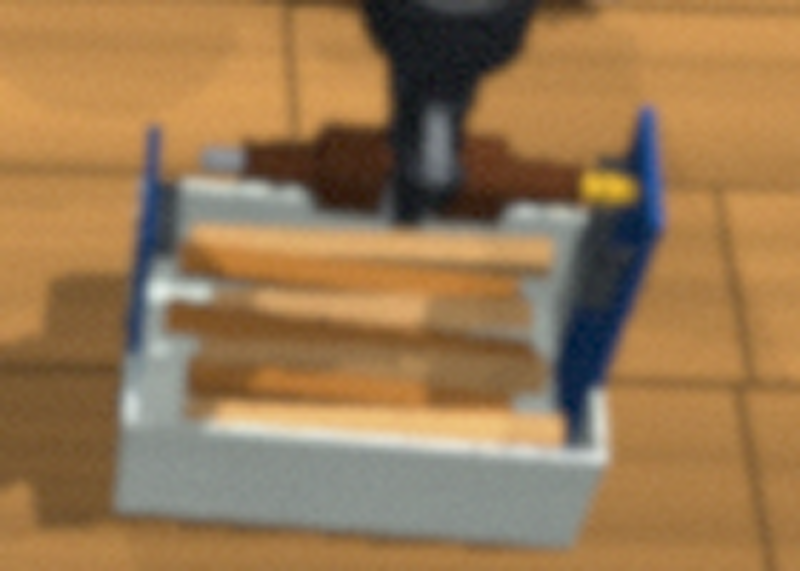

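Plunger is visibly pushed in against the blue plate (brass at 610,187). The pin (205,158) is clear of the short plate and its cup. I press 4 mm more, then lower in stages.

Call:
{"method": "move_arm", "body": {"motion": [[0,0.016,0,0,0,0],[0.03,0,0,0,0,0],[0.03,0,0,0,0,0],[0.03,0,0,0,0,0],[0.02,0,0,0,0,0],[0,0,0,0,0,0],[0,0,0,0,0,0]]}}

```text
time_s: 10.05
ee_pos: [557.7, 218.4, 173.8]
tcp_rot: [0.052, 1.571, -0.054]
force: [-0.9, -6.0, -3.2]
opening: 33.0
```

Call:
{"method": "move_arm", "body": {"motion": [[0.02,0,0,0,0,0],[0.02,0,0,0,0,0],[0.02,0,0,0,0,0],[0.02,0,0,0,0,0],[0.02,0,0,0,0,0],[0,0,0,0,0,0],[0,0,0,0,0,0]]}}

```text
time_s: 10.75
ee_pos: [557.8, 218.4, 148.8]
tcp_rot: [0.052, 1.571, -0.054]
force: [-1.5, -5.6, -2.9]
opening: 33.0
```

```bash
python3 - <<'E'
from h import *
np.set_printoptions(precision=1,suppress=True)
ob=bot.get_obs(); print(ob['ee_pos'],ob['force'],ob['moment'])
im=bot.capture('scene'); s=cv2.resize(im[190:270,270:410,::-1],(525,300),interpolation=cv2.INTER_CUBIC)
w=bot.capture('wrist'); w=cv2.resize(w[:150,130:390,::-1],(525,300))
cv2.imwrite('pics/s5.png',np.vstack([s,w]))
E
```

```text
[557.8 218.4 148.8] [-1.5 -5.6 -2.9] [-1.4  0.2  0.1]
```

View pics/s5.png

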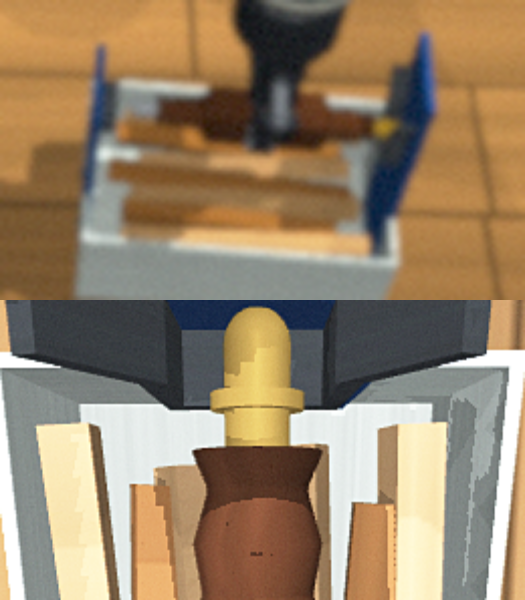

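The plunger lies centred between the cup walls (cup 181–328, plunger 257 in the lower crop), with no side force. I lower 5 mm, then let the bar move back toward the round cup.

Call:
{"method": "move_arm", "body": {"motion": [[0.02,0,0,0,0,0],[0,0,0,0,0,0],[0,-0.02,0,0,0,0],[0,-0.02,0,0,0,0],[0,-0.02,0,0,0,0],[0,0,0,0,0,0],[0,0,0,0,0,0]]}}

```text
time_s: 11.55
ee_pos: [557.1, 203.7, 144.4]
tcp_rot: [0.054, 1.57, -0.053]
force: [-1.1, -4.5, -2.4]
opening: 33.0
```

Call:
{"method": "move_arm", "body": {"motion": [[0.006,-0.01,0,0,0,0],[0.006,-0.006,0,0,0,0],[0,0,0,0,0,0],[0,0,0,0,0,0]]}}

```text
time_s: 11.95
ee_pos: [557.0, 199.8, 141.3]
tcp_rot: [0.053, 1.57, -0.053]
force: [0.1, -2.7, -3.0]
opening: 32.7
```

```bash
python3 - <<'E'
from h import *
np.set_printoptions(precision=1,suppress=True)
ob=bot.get_obs(); print(ob['ee_pos'],ob['force'],ob['moment'])
im=bot.capture('scene'); s=cv2.resize(im[190:270,270:410,::-1],(525,300),interpolation=cv2.INTER_CUBIC)
w=bot.capture('wrist'); w=cv2.resize(w[:150,130:390,::-1],(525,300))
cv2.imwrite('pics/s6.png',np.vstack([s,w]))
E
```

```text
[557.  199.8 141.3] [ 0.1 -2.7 -3. ] [-0.8 -0.1 -0.1]
```

View pics/s6.png

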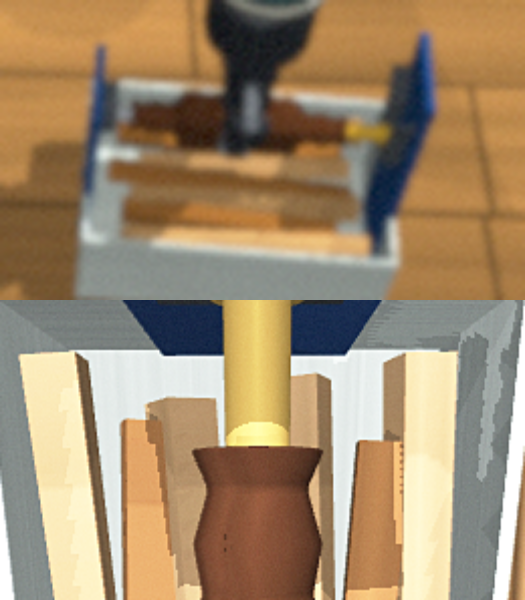

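The pin end has gone behind the round cup's rim with no rim contact. The force has fallen to about 3 N, as expected near 5 mm of plunger travel. I release.

Call:
{"method": "move_arm", "body": {"motion": [[0.004,0,0,0,0,0],[0,0,0,0,0,0],[0,0,0,0,0,0],[0,0,0,0,0,0],[0,0,0,0,0,0],[0,0,0,0,0,0],[0,0,0,0,0,0]], "gripper": 1}}

```text
time_s: 12.75
ee_pos: [556.9, 199.9, 140.4]
tcp_rot: [0.053, 1.57, -0.053]
force: [0.4, 0.2, -0.3]
opening: 85.4
```

Call:
{"method": "move_arm", "body": {"motion": [[-0.05,0,0,0,0,0],[-0.12,0,0,0,0,0],[-0.16,0,0,0,0,0],[-0.16,0,0,0,0,0],[-0.12,0,0,0,0,0],[0,0,0,0,0,0],[0,0,0,0,0,0]]}}

```text
time_s: 13.45
ee_pos: [557.1, 199.9, 292.9]
tcp_rot: [0.053, 1.569, -0.053]
force: [-0.3, 0.3, -0.6]
opening: 85.4
```

```bash
python3 - <<'E'
from h import *
np.set_printoptions(precision=1,suppress=True)
ob=bot.get_obs(); print(ob['ee_pos'],ob['force'],ob['opening'],ob['time_s'])
w=bot.capture('wrist')
for q,z in [('open_cup',152),('round_cup',160),('bar_mid',152)]:
  for d in bot.tip_of(q,'wrist'): print(q,d['centre'],round(d['conf'],2),atz('wrist',d['centre'],z))
cv2.imwrite('pics/w7.png',w[:,:,::-1])
bot.capture('scene'); print([(np.array(d['centre']),atz('scene',d['centre'],17)) for d in bot.tip_of('spare_mid','scene')])
E
```

```text
[557.1 199.9 292.9] [-0.3  0.3 -0.6] 85.41026697560915 13.45
open_cup [253.9, 26.3] 0.64 [562.3 324.4 152. ]
round_cup [255.9, 272.6] 0.93 [549.  111.6 160. ]
round_cup [252.8, 178.9] 0.27 [552.7 203.7 160. ]
bar_mid [15.0, 122.2] 0.86 [354.5 264.8 152. ]
bar_mid [255.4, 180.4] 0.67 [554.6 200.  152. ]
[]
```

View pics/w7.png

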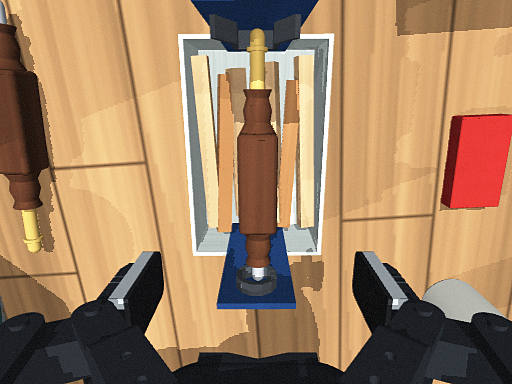

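```bash
python3 - <<'E'
from h import *
im=cv2.imread('pics/w7.png')
a=cv2.resize(im[225:315,205:310],(400,343),interpolation=cv2.INTER_CUBIC)
b=cv2.resize(im[0:90,205:310],(400,343),interpolation=cv2.INTER_CUBIC)
s=bot.capture('scene')[195:255,270:410,::-1]; s=cv2.resize(s,(800,250),interpolation=cv2.INTER_CUBIC)
cv2.imwrite('pics/z8.png',np.vstack([np.hstack([a,b]),s]))
g=[atz('wrist',(258,136),169),atz('wrist',(258,234),169)]; print('grip ends',g,np.mean(g,0),np.linalg.norm(g[0]-g[1]))
u=np.array([.067,.9978]); o=np.array([563,324.2]); print((np.mean(g,0)[:2]-o)@u,(np.mean(g,0)[:2]-o)@[.9978,-.067])
bot.capture('top'); print([atz('top',d['centre'],17) for d in bot.tip_of('spare_mid','top')])
E
```

```text
grip ends [array([560.07664516, 241.39248006, 169.        ]), array([554.23597798, 155.25683545, 169.        ])] [557.15631157 198.32465776 169.        ] 86.3334388617585
-125.98994361636676 2.602815610680135
[array([ 449.49913878, -275.21839119,   17.        ])]
```

View pics/z8.png

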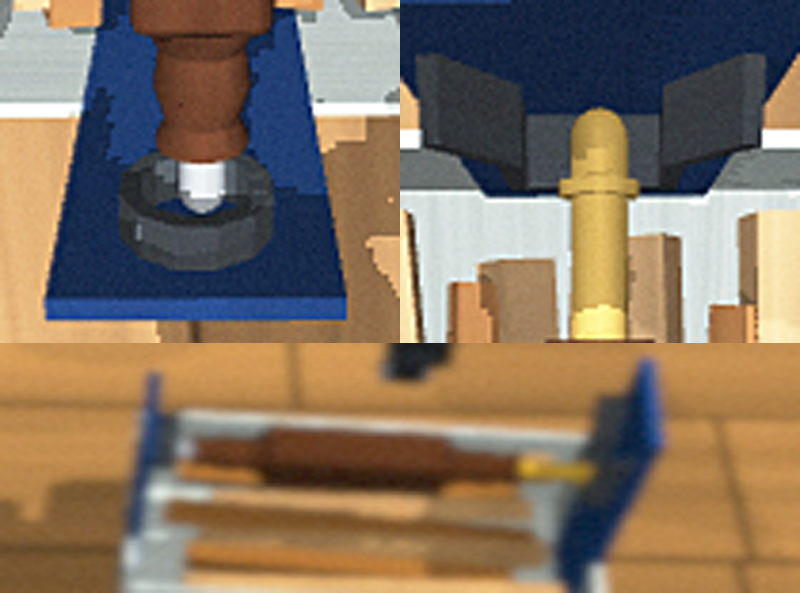

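```bash
python3 -c "
from h import *
print(bot.finish_job())"
```

```text
the job is handed in; nothing more can be done
None
```

I put the walnut bar back on the caddy and handed the job in at about 13.6 s of the 42 s; no verdict was reported. I took the smallest of the three walnut bars, which measured 230 mm against about 290 mm for the other two. I pressed its plunger about 24 mm in against the tall plate (about 6 N), lowered it level, let it spring back, released it and raised the gripper clear.

**Bar position:**
- Its centre measured 125–126 mm from the open cup along the caddy, against 125 mm nominal, and about 2–3 mm to the side.
- I did not measure the final height or angle separately. The last close view shows it lying in line, with the pin tip at the bottom of the round cup and the brass end between the walls of the open cup.

**Forces:** The wrist force read about zero after release.

**Pale bar:** I never touched it. Before and after readings in the top camera agree within about 8 mm, which is network noise.

**Checks that failed or disagreed:**
- The networks missed the walnut bar in one wrist picture, so I used pixel positions read from the image instead.
- The scene-camera check of the pale bar returned nothing at the end.
- The first two-camera cup heights were 7–8 mm off, so I used the given heights.
- My final pixel check measured the grip at 86 mm instead of 90 mm, so its centre is good to about 2 mm.

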